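Index and lock the bowl carousel

TASK

Bring the empty place of the bowl carousel round to the bracket with the red pointer and lock it there: stand the red-knobbed index pin in the bracket's guide hole, ease the carousel round by a handle post until the pin falls into the index hole of that place, and leave the pin fully home. Feel your way: never load the pin hard against the index ring (more than 12 N would bend it), and keep the two bowls in their nests and everything else where it is.

Things in the scene. Friction and masses are not known exactly. Their poses are not given: they have to be found in the camera images.
- base: fixed foot and bracket of the carousel. Origin: on the table under the turning axis; z up; x axis points from the axis to the guide hole and red pointer. The aluminium bracket plate stands outside the platter: 184 to 236 mm from the axis, from 22 mm on the -y side of the x axis to 72 mm on the +y side; top 62 mm, underside 36 mm over the table
- platter: white platter, 360 mm across, top 44 mm over the table, turning without stops about the base's vertical axis; about 2 N at a post turns it, it stays where left. Origin: on the table under the axis; x axis points to the empty nest. Starts with that nest 0.35 to 0.95 rad clockwise (from above) of the pointer: turned anticlockwise to it, no other index hole passes the guide hole
- ring_mid (a point): centre of the top of the aluminium index ring under the platter, turning with it: 424 mm across, top 32 mm over the table, 10 mm thick. Three holes 13.2 mm wide, 197 mm from the axis, one near each nest's centre line. The ring is clamped by hand: all holes are off those lines by one unknown angle, up to 0.11 rad (22 mm at the hole) either way
- nest_empty (a point): centre of the empty nest on the platter's top, 95 mm from the axis; each nest is a blue ring 120 mm across, 7 mm high; the three are 120 degrees apart
- nest_plus (a point): centre of the nest of bowl_a, 120 degrees anticlockwise of the empty one
- nest_minus (a point): centre of the nest of bowl_b, 120 degrees clockwise of the empty one
- post_minus (a point): handle post of the platter 60 degrees clockwise of the empty nest: upright black cylinder 16 mm across from 58 to 104 mm over the table on a thinner steel stem, 160 mm from the axis; the point is at its middle, 80 mm up
- post_plus (a point): the same, 60 degrees anticlockwise of the empty nest
- post_back (a point): the same, opposite the empty nest
- guide_hole (a point): mouth of the through guide hole of the bracket, 197 mm from the axis above the circle of index holes, at the bracket plate's top, 62 mm over the table; round, brass-edged, 14.1 mm wide, 26 mm long, open below to the index ring
- park_hole (a point): mouth of the equal hole 50 mm further along the bracket, where the pin is parked at the start; not above the ring
- pin_knob (a point): centre of the red knob (22 mm across, 30 mm tall) of the loose index pin; z up along the pin. Below the point: 15 mm to the knob's foot, 24 mm to the underside of the 26 mm collar, 66 mm to the tip. In the guide hole the point is 98 mm over the table while the tip stands on the ring, 86 mm when home (collar on the bracket); also 86 mm when parked
- pin: the steel index pin, 0.12 kg; origin at its tip, z towards the knob. Shaft 12 mm across, the last 10 mm tapering to 6 mm. It falls by its own weight as a ring hole comes under it and then stops the platter; its taper may catch part way, and a press of about 5 N on the knob, the platter left free, then centres the hole and seats it
- bowl_a: white pulp bowl, 150 mm across, 45 mm tall, loose in its nest; origin at the centre of its underside
- bowl_b: the other white pulp bowl, the same size
- pulp_12: white pulp bowl standing on the table on the right, 150 mm across, 44 mm tall, a bystander
- black_wide: black lacquer bowls standing on the left, 150 mm across, 78 mm tall, a bystander

How it is judged:
At the end, for the whole second after the job is handed in: Empty nest at the pointer (centre within 16 mm of the base's x axis, on its + side); pin upright in the guide hole, collar within 2.5 mm of the bracket, knob centre within 5 mm of the hole's axis; both bowls upright within 15 mm of their nests' centres; platter and pin at rest (z of pin_knob in the frame of base between 0.08 and 0.0885 m and horizontal distance between pin_knob and guide_hole below 0.005 m and angle between pin_knob's own z axis and vertical below 0.1 rad and x of nest_empty in the frame of base above 0.08 m and y of nest_empty in the frame of base between -0.016 and 0.016 m and horizontal distance between bowl_a and nest_plus below 0.015 m and horizontal distance between bowl_b and nest_minus below 0.015 m and angle between each of bowl_a, bowl_b's own z axis and vertical below 0.15 rad and angular speed of platter below 0.03 rad/s and linear speed of pin below 0.02 m/s); the robot touches nothing.
It fails at once if the pin and the index ring or platter press on one another with more than 12 N (contact force between platter and pin above 12 N).
It fails at once if a bowl leaves its nest by more than 25 mm or tips (horizontal distance between bowl_a and nest_plus above 0.025 m or horizontal distance between bowl_b and nest_minus above 0.025 m or angle between any of bowl_a, bowl_b's own z axis and vertical above 0.35 rad).
It fails at once if the bowl on the right or the black bowls on the left are pushed more than 30 mm (distance of any of pulp_12, black_wide from where it was at the start of the episode above 0.03 m).
It also fails if it takes over 64 s, if anything falls off the work surface, if the arm or the gripper's body presses on something with over 40 N, if the wrist force passes 120 N, or if a joint passes its speed limit or range.

ROBOT

A 6-joint arm with a two-finger parallel gripper is mounted at the origin on a cart in front of the work surface, level with it; the furniture and walls round the work are solid. World frame = base frame: x ahead of the robot, y to its left, z up, the work surface at z = 0. Lengths are in m, angles in rad, forces in N, time in s.
With the tool pointing down it reaches from about 0.3 to 0.85 m from the base axis. Payload 4.2 kg.
Tool frame: the origin (TCP) lies at the very end of the fingers, on their centre line; the grasp point (between the pads) lies behind it (bot.pinch_z is the z of the grasp point in the tool frame, in m); z points along the fingers, y is the line along which they close (so a half turn about z gives the same grasp; the last joint's range is limited). The gripper opens to 91 mm and grips with 3 to 60 N. Pads are 32 mm wide; open, the fingers measure 118 mm over their backs; the gripper's body (76 mm by 178 mm) begins 60 mm behind the grasp point.
Start: joints at [-1.152, 0.32, 1.565, -0, 1.257, -0.02], TCP at [0.244, -0.521, 0.214] pointing down, gripper open.
Joint ranges: [-3.11, 3.11], [-0.84, 2.01], [0.21, 2.61], [-1.34, 4.49], [0.05, 2.63], [-2.56, 2.56]. Speed limits (rad/s): [2.57, 2.57, 3.14, 3.14, 3.14, 3.14].

INTERFACE

Orientations are given as a 3x3 rotation matrix whose columns are the frame's x, y, z axes.
In Python, from plant import bot gives the robot as it stands.
- The arm moves only by the tool servo_tool, never from a script. Its argument "moves" is a list that holds one entry, the list of rows, each a list of 5 numbers: the finger opening in mm, from 0 to 91.2, then the shift along the world's x, y, z in units of 30 mm (1.0 is 30 mm), then the turn about the world's z in degrees. A call has 1 to 10 rows; each row shifts and turns the commanded pose from where the row before left it; what a row does not reach is not made up. A row lasts 1/12 s, in which the tool goes at most 41.7 mm and 7.16 degrees, less where a joint would pass 70% of its speed; a pose out of reach is approached as far as the arm can. A call is refused whole if a number of a shift passes 1 or a number of a turn 7.16, either way. A call with a gripper value outside its range is refused whole. The fingers move at their own pace and stop on an object; "force" is the grip in N (left out, the last holds). Time passes only in rows, so rows that do not move let the fingers close. It gives the time, the measured TCP pose, the force, the opening and the grip force at its end, in the units of the state.
- bot.get_obs(): the state, without advancing time (a new reading comes with each control period).
- bot.read_camera(name): name is "scene" or "top"; returns the picture (420x560x3 uint8, blue, green, red); there is no depth.
- bot.camera_model(name): a dict with "camera_matrix" (3x3 intrinsics, pixels), "R" (3x3) and "t" (3): a world point X has camera coordinates R X + t. Camera axes: x right, y down, z forward; pixel columns grow to the right and rows downward; lengths in m; the calibration is good to about 2 mm. A picture is of the moment at which its call begins. camera_model takes no time and is no camera call.
- bot.sign_off(): hands the job in; it is judged then, once.
The state is a dict: "time": time; "joints": joint angles; "dq": joint speeds; "joint_torque": joint torques, N m; "tcp_pos": TCP position; "orientation": TCP orientation; "ft_force": force on the tool from outside, world axes, zero at the start; "wrist_torque": the same for the moment, N m; "width": opening from 0.0 (shut) to 1.0 (fully open); "finger_force": force on a finger pad.
Only numpy, scipy, OpenCV 4.12 (cv2) and the standard library are available. Lean on these libraries where they do the work, as an engineer would, in place of code of your own. Each camera call takes 0.05 s, during which the arm holds its last target. There are 200 camera calls.

## Working session

There is one attempt and no reset: what is moved stays moved. The work goes in short steps, Python scripts to look and compute and a tool call to move; the robot and the scene stay as the last step left them, time stands still between calls to the robot, and variables do not carry over. Pictures are saved under pics/ and viewed, at most 10 in all, crops included, and the job is handed in when it is done.

Besides the shell and the picture viewer there is one more tool, called after "Emit:" by a JSON object that holds its "fn" and its "kwargs". servo_tool: Moves the arm, as the interface text tells. Its arguments: {"type":"object","properties":{"moves":{"type":"array"},"force":{"type":"number"}},"required":["moves"]}

```bash
mkdir -p pics; ls; python3 - <<'E'
from plant import bot
import cv2,numpy as np
np.set_printoptions(precision=4,suppress=True)
for n in("scene","top"):
    im=bot.read_camera(n);cv2.imwrite(f"pics/{n}0.png",im)
    m=bot.camera_model(n);print(n,m["camera_matrix"],m["R"],m["t"], -m["R"].T@m["t"])
o=bot.get_obs();print(o,bot.pinch_z)
E
```

```text
pics
scene [[406.975    0.     287.7359]
 [  0.     406.975  205.6341]
 [  0.       0.       1.    ]] [[-0.9135 -0.4062 -0.0244]
 [-0.1849  0.4679 -0.8642]
 [ 0.3624 -0.7849 -0.5025]] [0.5375 0.1836 1.0043] [0.1609 0.9207 0.6765]
top [[460.9739   0.     293.2041]
 [  0.     460.9739 212.6202]
 [  0.       0.       1.    ]] [[-0.0502 -0.9987 -0.0039]
 [-0.9782  0.0499 -0.2018]
 [ 0.2017 -0.0063 -0.9794]] [0.0595 0.5806 1.4691] [0.2745 0.0397 1.5563]
{'time': 0.1, 'joints': array([-1.152 ,  0.3202,  1.5655, -0.    ,  1.2574, -0.02  ]), 'dq': array([-0.0002, -0.0012, -0.0029, -0.0002, -0.0004,  0.0004]), 'joint_torque': array([  0.0004, -41.3333, -23.251 ,   0.0729,   0.0422,  -0.0001]), 'tcp_pos': array([ 0.2441, -0.5201,  0.2132]), 'orientation': array([[ 0.9053,  0.4248, -0.0006],
       [ 0.4248, -0.9053,  0.0014],
       [ 0.    , -0.0016, -1.    ]]), 'ft_force': array([ 0.2608,  0.6933, -0.1281]), 'wrist_torque': array([ 0.0367, -0.0155, -0.0145]), 'finger_force': 0.0, 'width': 1.0039591833127695} -0.0188
```

View pics/scene0.png

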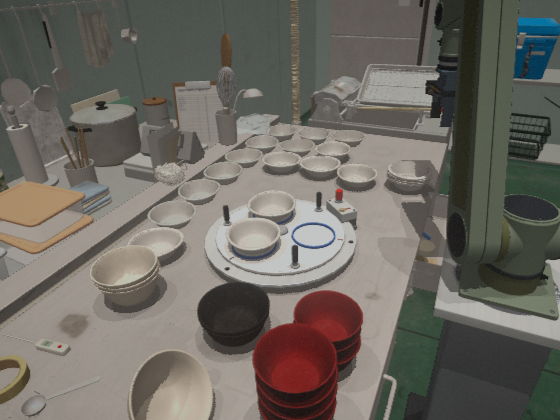

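View pics/top0.png

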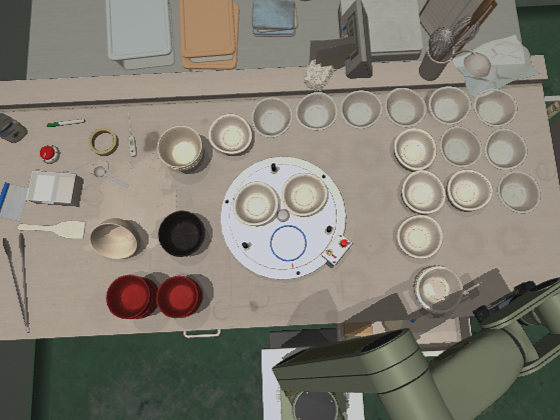

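The top view shows the carousel centred near (283,216), with the bracket and red knob near (338,248), the empty nest at (289,243) and posts at (275,168), (246,244) and (329,229). In the scene view the bracket and knob are near (340,203). Next I enlarge both.

```bash
python3 - <<'E'
import cv2
a=cv2.imread("pics/top0.png")[150:285,210:365];cv2.imwrite("pics/topc.png",cv2.resize(a,None,fx=4.4,fy=4.4,interpolation=cv2.INTER_CUBIC))
a=cv2.imread("pics/scene0.png")[180:290,200:362];cv2.imwrite("pics/scenec.png",cv2.resize(a,None,fx=4.8,fy=4.8,interpolation=cv2.INTER_CUBIC))
E
```

```text
(no output)
```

View pics/topc.png

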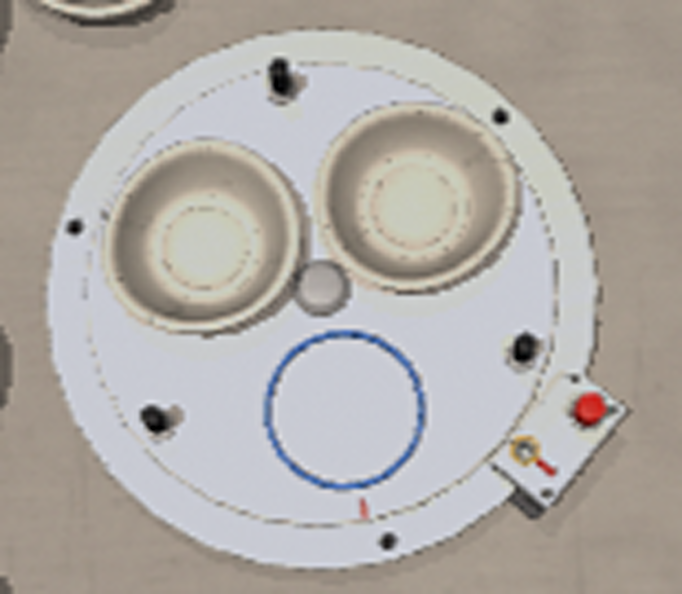

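View pics/scenec.png

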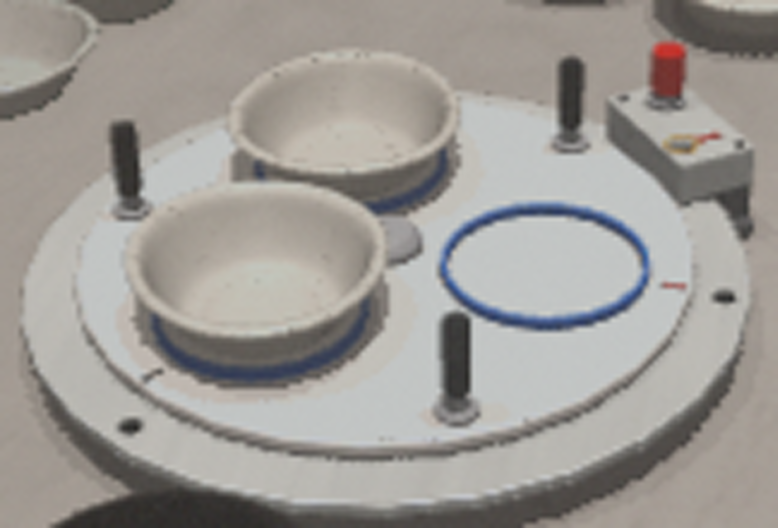

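```bash
cat > h.py <<'E'
import numpy as np,cv2
from plant import bot
np.set_printoptions(precision=4,suppress=True)
C={n:bot.camera_model(n) for n in("scene","top")}
def tri(pt,ps):
    A=[]
    for n,(u,v) in(("top",pt),("scene",ps)):
        P=C[n]["camera_matrix"]@np.c_[C[n]["R"],C[n]["t"]]
        A+=[u*P[2]-P[0],v*P[2]-P[1]]
    X=np.linalg.svd(np.array(A))[2][-1];return X[:3]/X[3]
def ray(n,p,z):
    c=C[n];d=c["R"].T@np.linalg.solve(c["camera_matrix"],[p[0],p[1],1]);o=-c["R"].T@c["t"]
    return o+d*(z-o[2])/d[2]
def proj(n,X):
    c=C[n];q=c["camera_matrix"]@(c["R"]@X+c["t"]);return q[:2]/q[2]
T=lambda x,y:(210+(x+.5)/4.4-.5,150+(y+.5)/4.4-.5)
S=lambda x,y:(200+(x+.5)/4.8-.5,180+(y+.5)/4.8-.5)
E
python3 - <<'E'
from h import *
for k,t,s in[("guide",(526,450),(683,144)),("nest",(345,410),(545,265)),("hole_e",(388,541),(724,297)),("hole_a",(75,228),(130,426)),
 ("post_plus_top",(527,342),(572,62)),("post_minus_top",(150,413),(456,319)),("post_back_top",(278,66),(123,127)),("knobtop",(590,403),(669,47))]:
    print(k,tri(T(*t),S(*s)))
for k,t,z in[("guide",(526,450),.062),("nest",(345,410),.048),("hole_e",(388,541),.032),("hole_a",(75,228),.032),("hole_b",(500,117),.032),("pp",(527,342),.104),("pm",(150,413),.104),("pb",(278,66),.104),("knob",(590,403),.101)]:
    print(k,ray("top",T(*t),z))
for k,t,z in[("guide",(683,144),.062),("nest",(545,265),.048),("hole_e",(724,297),.032),("hole_a",(130,426),.032),("pp",(572,60),.104),("pm",(456,315),.104),("pb",(123,123),.104),("knob",(669,47),.101)]:
    print('S',k,ray("scene",S(*t),z))
E
```

```text
guide [ 0.447  -0.0802  0.0597]
nest [0.4862 0.0524 0.0439]
hole_e [0.3878 0.0251 0.0297]
hole_a [0.6404 0.2543 0.0306]
post_plus_top [ 0.5209 -0.0828  0.1011]
post_minus_top [0.4821 0.1925 0.1013]
post_back_top [0.7391 0.0894 0.1013]
knobtop [ 0.4732 -0.1257  0.0998]
guide [ 0.4462 -0.0802  0.062 ]
nest [0.4846 0.0521 0.048 ]
hole_e [0.3867 0.0249 0.032 ]
hole_a [0.6387 0.2536 0.032 ]
hole_b [ 0.7106 -0.0795  0.032 ]
pp [ 0.5198 -0.0827  0.104 ]
pm [0.4818 0.1923 0.104 ]
pb [0.738  0.0893 0.104 ]
knob [ 0.4734 -0.1255  0.101 ]
S guide [ 0.4466 -0.0765  0.062 ]
S nest [0.4853 0.0582 0.048 ]
S hole_e [0.3882 0.0284 0.032 ]
S hole_a [0.6412 0.2559 0.032 ]
S pp [ 0.5207 -0.0801  0.104 ]
S pm [0.4818 0.1929 0.104 ]
S pb [0.7392 0.0893 0.104 ]
S knob [ 0.4722 -0.1235  0.101 ]
```

Triangulated heights match the text to within 2–3 mm:
- **Axis:** about (0.580, 0.0665).
- **Guide hole:** (0.4465, -0.080), 197 mm from the axis.
- **Knob:** (0.473, -0.125).
- **Ring hole:** about 36° short of the guide. The nest needs about 39.6°, so the ring offset is about 4°.

I'll move above the knob.

Emit:
{"fn": "servo_tool", "kwargs": {"moves": [[[50,0.55,0.94,0,0],[50,0.55,0.94,0,0],[50,0.55,0.94,0,0],[50,0.55,0.94,0,0],[50,0.55,0.94,0,0],[50,0.55,0.94,0,0],[50,0.55,0.94,0,0],[50,0.55,0.94,-0.3,0],[50,0.55,0.94,-0.3,0],[50,0.55,0.94,-0.3,0]]], "force": 15}}

```text
time: 0.93
tcp_pos: [0.4097, -0.237, 0.1866]
orientation: [[0.905, 0.425, 0.0], [0.425, -0.905, -0.0], [0.0, 0.0, -1.0]]
ft_force: [0.7, 0.4, -0.6]
width: 0.548
finger_force: 0.0
```

Emit:
{"fn": "servo_tool", "kwargs": {"moves": [[[50,0.54,0.94,-0.3,0],[50,0.54,0.94,-0.3,0],[50,0.54,0.94,-0.3,0],[50,0.54,0.94,-0.3,0],[50,0,0,0,0],[50,0,0,0,0]]]}}

```text
time: 1.43
tcp_pos: [0.474, -0.1244, 0.1501]
orientation: [[0.904, 0.428, -0.002], [0.428, -0.904, 0.0], [-0.002, -0.001, -1.0]]
ft_force: [0.6, -0.0, 0.9]
width: 0.548
finger_force: 0.0
```

Emit:
{"fn": "servo_tool", "kwargs": {"moves": [[[50,-0.03,0,-0.6,0],[50,0,0,-0.6,0],[50,0,0,-0.6,0],[50,0,0,-0.6,0],[50,0,0,-0.04,0],[50,0,0,0,0]]]}}

```text
time: 1.93
tcp_pos: [0.4722, -0.1266, 0.0774]
orientation: [[0.906, 0.424, -0.002], [0.424, -0.906, 0.0], [-0.002, -0.001, -1.0]]
ft_force: [-0.1, 0.1, 0.9]
width: 0.552
finger_force: 0.0
```

Emit:
{"fn": "servo_tool", "kwargs": {"moves": [[[10,0,0,0,0],[10,0,0,0,0],[10,0,0,0,0],[10,0,0,0,0],[10,0,0,0,0],[10,0,0,0,0]]], "force": 12}}

```text
time: 2.43
tcp_pos: [0.4733, -0.1254, 0.0784]
orientation: [[0.905, 0.425, 0.001], [0.425, -0.905, 0.0], [0.001, -0.0, -1.0]]
ft_force: [-1.4, 3.9, 4.5]
width: 0.237
finger_force: 12.0
```

```bash
python3 - <<'E'
from h import *
a=bot.read_camera("scene")[170:250,280:380];a=cv2.resize(a,None,fx=4,fy=4,interpolation=cv2.INTER_CUBIC)
b=bot.read_camera("top")[205:285,290:390];b=cv2.resize(b,None,fx=4,fy=4,interpolation=cv2.INTER_CUBIC)
cv2.imwrite("pics/g.png",np.hstack([a,b]));o=bot.get_obs();print(o["tcp_pos"],o["ft_force"],o["width"],o["finger_force"])
E
```

```text
[ 0.4733 -0.1254  0.0784] [-1.6658  3.5902  5.8573] 0.23768733668309608 11.99045643210411
```

View pics/g.png

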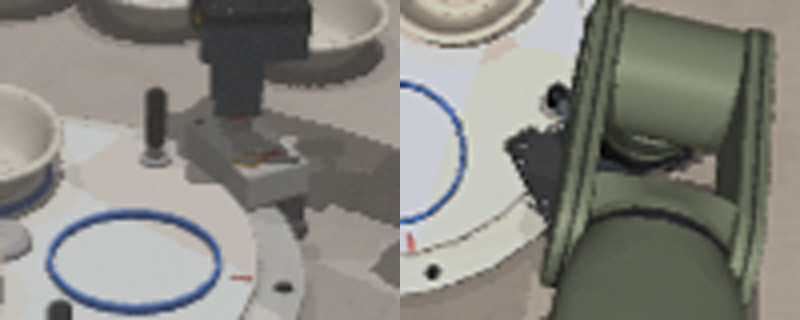

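The knob is held: the opening reads 21.7 mm and the picture shows the fingers round it at the bracket. Now I lift it.

Emit:
{"fn": "servo_tool", "kwargs": {"moves": [[[10,0,0,0.2,0],[10,0,0,0.3,0],[10,0,0,0.4,0],[10,0,0,0.4,0],[10,0,0,0.4,0],[10,0,0,0.2,0],[10,0,0,0,0],[10,0,0,0,0]]]}}

```text
time: 3.2
tcp_pos: [0.4732, -0.1259, 0.1349]
orientation: [[0.905, 0.425, 0.001], [0.425, -0.905, -0.0], [0.0, 0.001, -1.0]]
ft_force: [-0.5, 0.8, -0.8]
width: 0.238
finger_force: 12.0
```

Emit:
{"fn": "servo_tool", "kwargs": {"moves": [[[10,-0.3,0.5,0,0],[10,-0.3,0.5,0,0],[10,-0.3,0.55,0,0],[10,0,0,0,0],[10,0,0,0,0]]]}}

```text
time: 3.62
tcp_pos: [0.4456, -0.0789, 0.1342]
orientation: [[0.905, 0.426, -0.001], [0.426, -0.905, -0.0], [-0.001, -0.0, -1.0]]
ft_force: [-0.1, -0.2, -1.3]
width: 0.241
finger_force: 12.0
```

```bash
python3 - <<'E'
from h import *
a=bot.read_camera("scene")[170:230,300:375];a=cv2.resize(a,None,fx=8,fy=8,interpolation=cv2.INTER_CUBIC)
cv2.imwrite("pics/g2.png",a);o=bot.get_obs();print(o["tcp_pos"],o["ft_force"])
for z in(.0765,.062):
  p=proj("scene",np.array([*o["tcp_pos"][:2],z]));print(z,p,(p-[300,170])*8)
g=S(683,144);print((np.array(g)-[300,170])*8)
E
```

```text
[ 0.4463 -0.0794  0.1344] [-0.4596  0.511  -1.3078]
0.0765 [342.5171 204.8942] [340.1368 279.1535]
0.062 [342.3041 209.1586] [338.4324 313.269 ]
[335.1667 316.8333]
```

View pics/g2.png

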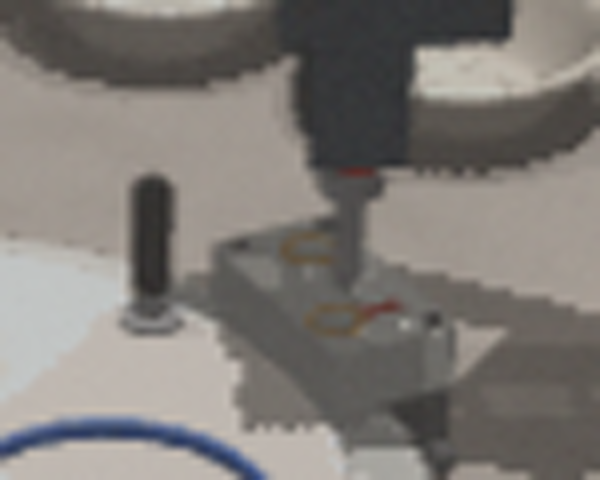

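The tip is at about (349,290) and the guide hole at (335,318). The shaft should be near column 337, so the tip sits about 3 mm too far outward. I'll correct that, then lower gently.

Emit:
{"fn": "servo_tool", "kwargs": {"moves": [[[10,0.09,0.04,0,0],[10,0,0,0,0],[10,0,0,-0.2,0],[10,0,0,-0.2,0],[10,0,0,-0.15,0],[10,0,0,-0.1,0],[10,0,0,0,0]]], "force": 8}}

```text
time: 4.25
tcp_pos: [0.4482, -0.078, 0.1142]
orientation: [[0.905, 0.425, -0.002], [0.425, -0.905, 0.0], [-0.002, -0.001, -1.0]]
ft_force: [-0.1, 0.4, -1.2]
width: 0.239
finger_force: 8.0
```

Emit:
{"fn": "servo_tool", "kwargs": {"moves": [[[10,0,0,-0.1,0],[10,0,0,-0.1,0],[10,0,0,-0.1,0],[10,0,0,0,0]]]}}

```text
time: 4.58
tcp_pos: [0.4485, -0.078, 0.1057]
orientation: [[0.905, 0.425, -0.001], [0.425, -0.905, 0.0], [-0.001, -0.001, -1.0]]
ft_force: [-0.9, -0.1, -1.4]
width: 0.238
finger_force: 8.0
```

Emit:
{"fn": "servo_tool", "kwargs": {"moves": [[[10,0,0,-0.1,0],[10,0,0,-0.1,0],[10,0,0,-0.1,0],[10,0,0,0,0]]]}}

```text
time: 4.92
tcp_pos: [0.4485, -0.0779, 0.0967]
orientation: [[0.905, 0.425, -0.001], [0.425, -0.905, 0.0], [-0.001, -0.001, -1.0]]
ft_force: [0.5, -0.1, -1.4]
width: 0.234
finger_force: 8.0
```

Emit:
{"fn": "servo_tool", "kwargs": {"moves": [[[10,0,0,-0.05,0],[10,0,0,-0.05,0],[10,0,0,-0.03,0],[10,0,0,0,0],[10,0,0,0,0]]]}}

```text
time: 5.33
tcp_pos: [0.4489, -0.0781, 0.0934]
orientation: [[0.905, 0.425, 0.0], [0.425, -0.905, -0.0], [0.0, 0.0, -1.0]]
ft_force: [0.5, 0.1, -1.2]
width: 0.241
finger_force: 8.0
```

Emit:
{"fn": "servo_tool", "kwargs": {"moves": [[[10,0,0,-0.03,0],[10,0,0,-0.03,0],[10,0,0,0,0],[10,0,0,0,0]]]}}

```text
time: 5.67
tcp_pos: [0.4489, -0.0781, 0.0915]
orientation: [[0.905, 0.425, 0.0], [0.425, -0.905, -0.0], [0.0, 0.0, -1.0]]
ft_force: [-0.7, 0.4, -0.2]
width: 0.242
finger_force: 8.0
```

Emit:
{"fn": "servo_tool", "kwargs": {"moves": [[[26,0,0,0,0],[30,0,0,0,0],[50,0,0,0,0],[50,0,0,0,0],[50,0,0,0.5,0],[50,0,0,0.8,0],[50,0,0,0.8,0],[50,0,0,0.2,0],[50,0,0,0,0]]]}}

```text
time: 6.42
tcp_pos: [0.4503, -0.0783, 0.1623]
orientation: [[0.905, 0.425, 0.005], [0.425, -0.905, -0.001], [0.004, 0.003, -1.0]]
ft_force: [-0.1, -0.4, 0.3]
width: 0.55
finger_force: 0.0
```

The pin stands in the guide. Next I close the fingers, turn -29° and go down clockwise-side of post_plus.

Emit:
{"fn": "servo_tool", "kwargs": {"moves": [[[0,0.25,-0.02,0,-5.8],[0,0.3,-0.02,0,-5.8],[0,0.3,-0.02,0,-5.8],[0,0.25,-0.02,0,-5.8],[0,0.25,0,0,-5.8],[0,0,0,0,0],[0,0,0,0,0]]]}}

```text
time: 7.0
tcp_pos: [0.4886, -0.0803, 0.1592]
orientation: [[0.998, -0.065, -0.003], [-0.065, -0.998, 0.0], [-0.003, -0.0, -1.0]]
ft_force: [-0.0, 0.1, 0.3]
width: 0.065
finger_force: 0.0
```

```bash
python3 - <<'E'
from h import *
a=bot.read_camera("scene")[170:230,290:365];a=cv2.resize(a,None,fx=8,fy=8,interpolation=cv2.INTER_CUBIC)
cv2.imwrite("pics/g3.png",a);o=bot.get_obs();print(o["tcp_pos"],o["width"])
E
```

```text
[ 0.4884 -0.0803  0.1594] 0.027702875898278956
```

View pics/g3.png

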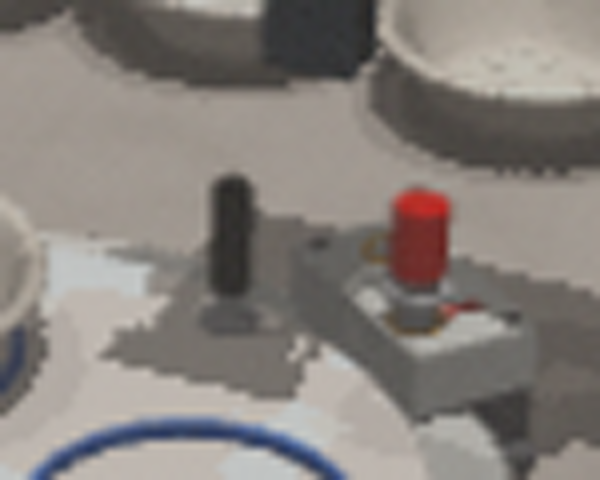

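The picture shows the pin upright in the guide: knob at (420,240), collar held above the brass edge. The fingers, at column 320, are between post and knob. I go down and push.

Emit:
{"fn": "servo_tool", "kwargs": {"moves": [[[0,0.07,0,-0.6,0],[0,0,0,-0.6,0],[0,0,0,-0.6,0],[0,0,0,-0.6,0],[0,0,0,-0.4,0],[0,0,0,0,0],[0,0,0,0,0]]]}}

```text
time: 7.63
tcp_pos: [0.4906, -0.0803, 0.0761]
orientation: [[0.998, -0.066, -0.002], [-0.066, -0.998, 0.0], [-0.002, -0.0, -1.0]]
ft_force: [-0.2, -0.6, 0.6]
width: 0.009
finger_force: 0.0
```

Emit:
{"fn": "servo_tool", "kwargs": {"moves": [[[0,0.1,0,0,0],[0,0.1,0,0,0],[0,0.14,-0.04,0,0],[0,0.14,-0.04,0,0],[0,0.14,-0.04,0,0],[0,0,0,0,0]]]}}

```text
time: 8.13
tcp_pos: [0.5122, -0.0845, 0.077]
orientation: [[0.998, -0.068, 0.004], [-0.068, -0.998, -0.001], [0.004, 0.0, -1.0]]
ft_force: [-0.4, -0.6, 0.5]
width: 0.007
finger_force: 0.0
```

Emit:
{"fn": "servo_tool", "kwargs": {"moves": [[[0,0.14,-0.04,0,0],[0,0.16,-0.04,0,0],[0,0.16,-0.03,0,0]]]}}

```text
time: 8.38
tcp_pos: [0.5242, -0.0876, 0.0766]
orientation: [[0.998, -0.067, -0.0], [-0.067, -0.998, -0.0], [-0.0, 0.0, -1.0]]
ft_force: [-2.5, -0.6, 0.1]
width: 0.001
finger_force: 1.3
```

```bash
cat >> h.py <<'E'
AX=np.array([.580,.0665]);REF=np.array([1.52,1.52])
def nest_angle(dbg=False):
    """fit platter angle from the blue ring of the empty nest (scene view) """
    im=bot.read_camera("scene");hsv=cv2.cvtColor(im,cv2.COLOR_BGR2HSV)
    m=cv2.inRange(hsv,(100,90,50),(130,255,255));m[:170]=0;m[300:]=0;m[:,:180]=0;m[:,370:]=0
    n,l,s,c=cv2.connectedComponentsWithStats(m)
    th=[]
    for i in range(1,n):
        if s[i,4]>60: 
            x,y,w,h,a=s[i];q=ray("scene",(x+w/2-.5,y+h/2-.5),.048)
            d=q[:2]-AX;th.append((s[i].tolist(),q[:2],np.degrees(np.arctan2(d[1],d[0]))%360,np.hypot(*d)))
    r=cv2.inRange(hsv,(0,150,100),(8,255,255))|cv2.inRange(hsv,(172,150,100),(180,255,255))
    r[:170]=0;r[225:]=0;r[:,:325]=0;r[:,365:]=0
    n,l,s,c=cv2.connectedComponentsWithStats(r);k=1+np.argmax(s[1:,4]) if n>1 else 0
    return im,th,(s[k].tolist(),c[k])
E
python3 - <<'E'
from h import *
im,t,k=nest_angle();print(*t,sep="\n");print(k);cv2.imwrite("pics/p1.png",im);o=bot.get_obs();print(o["tcp_pos"],o["ft_force"])
E
```

```text
([293, 219, 43, 26, 174], array([0.4889, 0.0421]), np.float64(194.96999387328577), np.float64(0.09429080991642336))
([340, 195, 7, 11, 53], array([343.    , 199.2264]))
[ 0.5259 -0.0878  0.0767] [1.1567 0.3608 0.8496]
```

The push works at about 2.5 N and the platter angle matches the finger position. I push on to about 29°.

Emit:
{"fn": "servo_tool", "kwargs": {"moves": [[[0,0.16,-0.03,0,0],[0,0.18,-0.02,0,0],[0,0.18,-0.02,0,0],[0,0.18,-0.02,0,0],[0,0.18,-0.01,0,0],[0,0.18,0,0,0],[0,0.18,0.01,0,0],[0,0.18,0.02,0,0],[0,0.16,0.02,0,0],[0,0.12,0.02,0,0]]]}}

```text
time: 9.27
tcp_pos: [0.5759, -0.0883, 0.0766]
orientation: [[0.998, -0.067, 0.001], [-0.067, -0.998, -0.0], [0.001, 0.0, -1.0]]
ft_force: [-1.9, -2.5, -0.3]
width: 0.005
finger_force: 1.5
```

```bash
cat > l.py <<'E'
from h import *
im,t,k=nest_angle();print(*t,sep="\n");print(k);o=bot.get_obs();p=o["tcp_pos"];print(p,o["ft_force"],o["time"])
c=p[:2]+.024*np.array([.998,-.067]);d=c-AX;print("turn",np.degrees(np.arctan2(d[1],d[0]))+111.9,"r",np.hypot(*d))
E
python3 l.py
```

```text
([293, 214, 41, 22, 91], array([0.5042, 0.0099]), np.float64(216.73840440470315), np.float64(0.09462073936319434))
([341, 195, 6, 11, 44], array([343.2273, 198.8636]))
[ 0.5768 -0.0879  0.0767] [ 1.1932 -0.4698 -0.1157] 9.3167
turn 29.461523799066228 r 0.15740631727403281
```

Emit:
{"fn": "servo_tool", "kwargs": {"moves": [[[0,0.05,0.008,0,0],[0,0.05,0.008,0,0],[0,0.05,0.008,0,0],[0,0.05,0.008,0,0],[0,0.04,0.008,0,0]]]}}

```text
time: 9.73
tcp_pos: [0.5822, -0.0871, 0.0767]
orientation: [[0.998, -0.067, 0.0], [-0.067, -0.998, -0.0], [0.0, 0.0, -1.0]]
ft_force: [-1.2, -3.2, 1.1]
width: 0.007
finger_force: 1.4
```

Emit:
{"fn": "servo_tool", "kwargs": {"moves": [[[0,0.03,0.006,0,0],[0,0.03,0.006,0,0],[0,0.03,0.006,0,0]]]}}

```text
time: 9.98
tcp_pos: [0.5849, -0.0866, 0.0766]
orientation: [[0.998, -0.067, 0.0], [-0.067, -0.998, -0.0], [0.0, 0.0, -1.0]]
ft_force: [-2.6, -2.5, 1.6]
width: 0.004
finger_force: 1.4
```

```bash
python3 l.py
```

```text
([292, 213, 41, 21, 87], array([0.5096, 0.0036]), np.float64(221.79674938946832), np.float64(0.09438681308092117))
([340, 194, 7, 10, 42], array([343.1429, 198.2619]))
[ 0.5852 -0.0865  0.0766] [-1.4551 -2.1853  1.0182] 10.0333
turn 32.567196189999265 r 0.15729022938604356
```

Emit:
{"fn": "servo_tool", "kwargs": {"moves": [[[0,0.03,0,0,0],[0,0.03,0,0,0],[0,0.03,0,0,0]]]}}

```text
time: 10.28
tcp_pos: [0.5875, -0.0862, 0.0766]
orientation: [[0.998, -0.067, -0.0], [-0.067, -0.998, 0.0], [-0.0, -0.0, -1.0]]
ft_force: [-2.0, -0.1, 1.1]
width: 0.005
finger_force: 1.2
```

Emit:
{"fn": "servo_tool", "kwargs": {"moves": [[[0,0.03,0,0,0],[0,0.03,0,0,0]]]}}

```text
time: 10.45
tcp_pos: [0.5894, -0.086, 0.0765]
orientation: [[0.998, -0.067, 0.0], [-0.067, -0.998, 0.001], [-0.0, -0.001, -1.0]]
ft_force: [-1.8, 1.2, 0.8]
width: 0.01
finger_force: 1.0
```

```bash
python3 l.py
```

```text
([292, 213, 41, 23, 133], array([0.5077, 0.0085]), np.float64(218.7492653177295), np.float64(0.09264927730424169))
([340, 195, 7, 10, 44], array([343.0227, 198.6818]))
[ 0.5897 -0.086   0.0765] [-1.8039  0.0725  1.5064] 10.5
turn 34.20785100293391 r 0.1577571932307804
```

Emit:
{"fn": "servo_tool", "kwargs": {"moves": [[[0,0.03,0,0,0],[0,0.03,0,0,0]]]}}

```text
time: 10.67
tcp_pos: [0.5909, -0.0862, 0.0764]
orientation: [[0.998, -0.067, -0.001], [-0.067, -0.998, 0.0], [-0.001, -0.0, -1.0]]
ft_force: [-2.5, 0.8, 0.6]
width: 0.006
finger_force: 0.9
```

Emit:
{"fn": "servo_tool", "kwargs": {"moves": [[[0,0.03,0,0,0],[0,0.02,0,0,0]]]}}

```text
time: 10.83
tcp_pos: [0.5927, -0.0863, 0.0764]
orientation: [[0.998, -0.067, -0.0], [-0.067, -0.998, 0.0], [-0.0, -0.0, -1.0]]
ft_force: [-1.2, 1.7, 0.3]
width: 0.007
finger_force: 0.8
```

```bash
python3 l.py
```

```text
([292, 212, 41, 24, 132], array([0.5087, 0.0061]), np.float64(220.284179915303), np.float64(0.093483276594487))
([339, 197, 7, 12, 57], array([342.    , 202.2281]))
[ 0.5931 -0.0863  0.0765] [-0.7575  1.304  -0.6481] 10.8833
turn 35.37615825273352 r 0.15879174357264614
```

The knob dropped about 3.5 px at a turn of 35.4°, so the pin has fallen in. I back off the post, rise and look.

Emit:
{"fn": "servo_tool", "kwargs": {"moves": [[[0,-0.1,0,0,0],[0,-0.2,0,0,0],[0,-0.2,0,0,0],[0,0,0,0.4,0],[0,0,0,0.8,0],[0,0,0,0.9,0],[0,0,0,0.6,0],[0,0,0,0,0]]]}}

```text
time: 11.55
tcp_pos: [0.5799, -0.0871, 0.1621]
orientation: [[0.998, -0.067, 0.009], [-0.067, -0.998, -0.002], [0.009, 0.001, -1.0]]
ft_force: [0.4, -0.0, -0.2]
width: 0.004
finger_force: 0.0
```

```bash
python3 - <<'E'
from h import *
im,t,k=nest_angle();print(k,bot.get_obs()["tcp_pos"])
cv2.imwrite("pics/g4.png",cv2.resize(im[170:270,240:373],None,fx=6,fy=6,interpolation=cv2.INTER_CUBIC))
E
```

```text
([339, 197, 7, 12, 51], array([342.1765, 201.9608])) [ 0.5786 -0.0868  0.1598]
```

View pics/g4.png

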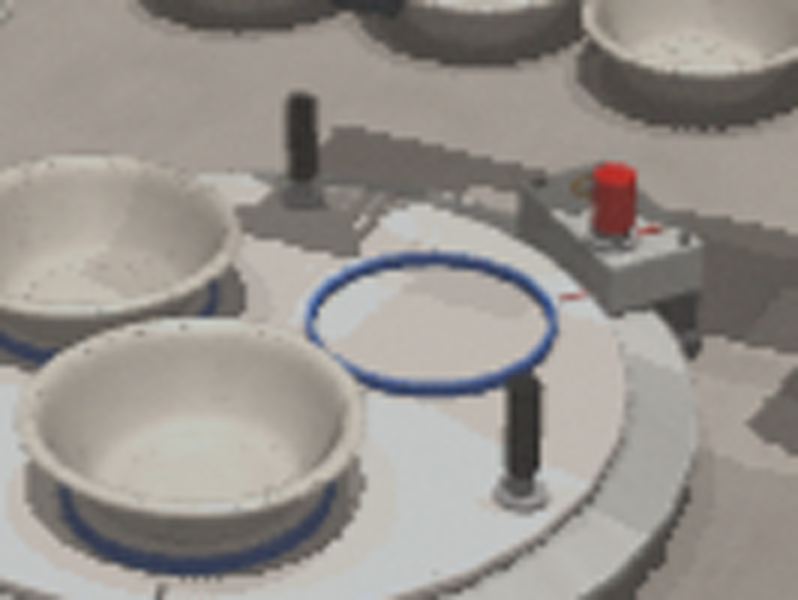

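The knob at (615,200) now has its collar at the bracket, and both bowls sit in their nests. I go over the knob and press lightly to make sure it is home.

Emit:
{"fn": "servo_tool", "kwargs": {"moves": [[[0,-0.7,0.04,0,0],[0,-0.8,0.04,0,0],[0,-0.8,0.04,0,0],[0,-0.8,0.04,0,0],[0,-0.8,0.04,0,0],[0,-0.45,0.04,-0.4,0],[0,0,0,-0.6,0],[0,0,0,-0.5,0],[0,0,0,0,0],[0,0,0,0,0]]]}}

```text
time: 12.43
tcp_pos: [0.4457, -0.0791, 0.1114]
orientation: [[0.998, -0.067, -0.003], [-0.067, -0.998, 0.001], [-0.003, -0.0, -1.0]]
ft_force: [-0.5, -1.2, -0.5]
width: -0.0
finger_force: 0.0
```

Emit:
{"fn": "servo_tool", "kwargs": {"moves": [[[0,0,0,-0.05,0],[0,0,0,-0.05,0],[0,0,0,0,0]]]}}

```text
time: 12.68
tcp_pos: [0.4475, -0.0794, 0.1098]
orientation: [[0.998, -0.067, 0.001], [-0.067, -0.998, -0.0], [0.001, 0.0, -1.0]]
ft_force: [0.5, 0.1, 0.5]
width: 0.001
finger_force: 0.0
```

Emit:
{"fn": "servo_tool", "kwargs": {"moves": [[[0,0,0,-0.06,0],[0,0,0,-0.04,0],[0,0,0,0,0]]]}}

```text
time: 12.93
tcp_pos: [0.447, -0.0793, 0.1065]
orientation: [[0.998, -0.067, -0.0], [-0.067, -0.998, -0.0], [-0.0, 0.0, -1.0]]
ft_force: [-0.6, -0.1, 0.1]
width: 0.005
finger_force: 0.0
```

Emit:
{"fn": "servo_tool", "kwargs": {"moves": [[[0,0,0,-0.04,0],[0,0,0,-0.03,0],[0,0,0,0,0]]]}}

```text
time: 13.18
tcp_pos: [0.447, -0.0793, 0.1043]
orientation: [[0.998, -0.067, -0.0], [-0.067, -0.998, -0.0], [-0.0, 0.0, -1.0]]
ft_force: [0.0, -0.2, -0.6]
width: 0.006
finger_force: 0.0
```

Emit:
{"fn": "servo_tool", "kwargs": {"moves": [[[0,0,0,-0.03,0],[0,0,0,-0.03,0],[0,0,0,0,0]]]}}

```text
time: 13.43
tcp_pos: [0.447, -0.0793, 0.1025]
orientation: [[0.998, -0.067, -0.0], [-0.067, -0.998, -0.0], [-0.0, 0.0, -1.0]]
ft_force: [-0.3, 0.4, 0.6]
width: 0.003
finger_force: 0.0
```

Emit:
{"fn": "servo_tool", "kwargs": {"moves": [[[0,0,0,-0.03,0],[0,0,0,0,0]]]}}

```text
time: 13.6
tcp_pos: [0.447, -0.0793, 0.1016]
orientation: [[0.998, -0.067, -0.0], [-0.067, -0.998, -0.0], [-0.0, 0.0, -1.0]]
ft_force: [0.2, -0.5, -0.5]
width: 0.005
finger_force: 0.0
```

Emit:
{"fn": "servo_tool", "kwargs": {"moves": [[[0,0,0,-0.03,0],[0,0,0,0,0]]]}}

```text
time: 13.77
tcp_pos: [0.4472, -0.0793, 0.1013]
orientation: [[0.998, -0.067, 0.0], [-0.067, -0.998, -0.0], [0.0, 0.0, -1.0]]
ft_force: [-1.1, 0.3, 3.2]
width: 0.005
finger_force: 1.9
```

Emit:
{"fn": "servo_tool", "kwargs": {"moves": [[[0,0,0,-0.02,0],[0,0,0,0,0],[0,0,0,0,0]]]}}

```text
time: 14.02
tcp_pos: [0.4473, -0.0794, 0.1013]
orientation: [[0.998, -0.067, 0.001], [-0.067, -0.998, -0.0], [0.001, 0.0, -1.0]]
ft_force: [-1.9, 0.2, 8.1]
width: 0.006
finger_force: 4.2
```

Emit:
{"fn": "servo_tool", "kwargs": {"moves": [[[0,0,0,0.2,0],[0,0,0,0.6,0],[0,0,0,0.9,0],[0,-0.5,-0.5,0.9,0],[0,-0.5,-0.5,0.5,0],[0,0,-0.8,0,0],[0,0,-0.8,0,0],[0,0,-0.8,0,0],[0,0,0,0,0],[0,0,0,0,0]]]}}

```text
time: 14.85
tcp_pos: [0.417, -0.182, 0.1932]
orientation: [[0.998, -0.07, -0.0], [-0.07, -0.998, 0.0], [-0.0, -0.0, -1.0]]
ft_force: [-0.0, -0.3, -0.1]
width: 0.006
finger_force: 0.0
```

```bash
python3 - <<'E'
from h import *
im=bot.read_camera("scene");tp=bot.read_camera("top");print(bot.get_obs()["tcp_pos"])
cv2.imwrite("pics/g5.png",np.hstack([cv2.resize(im[175:250,290:373],(398,360),interpolation=cv2.INTER_CUBIC),cv2.resize(tp[150:285,210:360],(400,360),interpolation=cv2.INTER_CUBIC)]))
E
```

```text
[ 0.4169 -0.1808  0.1931]
```

View pics/g5.png

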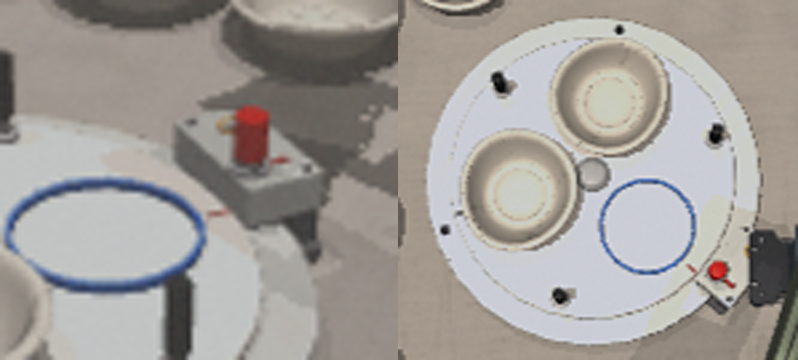

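The pin sits fully home: knob at (718,271) in the top half, knob top met at 0.101 m and a press of 8 N gave no further travel. The empty nest at (648,226) lines up with the pointer, and both bowls are in their nests.

```bash
python3 -c "
from plant import bot
print(bot.sign_off())"
```

```text
the job is handed in; nothing more can be done
None
```

The carousel's empty place is locked at the red pointer with the pin fully home, both bowls are still in their nests, and the job is handed in after about 15 s of the 64 s; no verdict was returned.

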